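# Fold the incubator's cover leaf back onto its rest and pin it

### The arm

A 7-joint arm with a two-finger parallel gripper is mounted at the origin on the work surface. World frame = base frame: x ahead of the robot, y to its left, z up, the work surface at z = 0. Lengths are in m, angles in rad, forces in N, time in s.
With the tool pointing down it reaches from about 0.4 to 0.85 m from the base axis. Payload 4.5 kg.
Tool frame: the origin (TCP) lies on the centre line of the jaws, within the pads' length; the fingertips stand 8 mm ahead of it and the grasp point (between the pads) lies 11 mm behind it; z points along the fingers, x is the direction in which the jaws open and shut, and the axes are right-handed (so a half turn about z gives the same grasp; the last joint's range is limited). The gripper opens to 88 mm and grips with 3 to 60 N. Pads are 18 mm wide; open, the fingers measure 123 mm over their backs; the gripper's body (75 mm by 187 mm) begins 45 mm behind the grasp point.
Start: joints at [-1.262, 0.689, -0.195, 1.565, 0.157, 0.902, -0.215], TCP at [0.17, 0.602, 0.247] pointing down, gripper open.
Joint ranges: [-3.01, 3.01], [-0.46, 2.08], [-1.47, 1.51], [0.13, 2.56], [-1, 4.14], [0.04, 2.09], [-2.66, 2.66]. Speed limits (rad/s): [2.57, 2.57, 3.14, 3.14, 3.14, 3.14, 3.14].

### API

Orientations are given as a unit quaternion [x, y, z, w].
In Python, from plant import get_state, snapshot, finish_job, boxes_of, pinpoint gives the robot as it stands.
- The arm moves only by the shell command python3 -m creep 'ROWS' [FORCE]. ROWS is JSON, a list of rows, each an object with "hand": the finger opening in m, from 0 to 0.0881; "slide": the shift along the tool's x, y, z in m, a list of three; "turn": the turn about the tool's z in degrees. A call has 1 to 5 rows; each row shifts and turns the commanded pose from where the row before left it, along the tool's axes as they then stand; what a row does not reach is not made up. A row lasts 1/8 s, in which the tool goes at most 62.5 mm and 10.7 degrees, less where a joint would pass 70% of its speed; a pose out of reach is approached as far as the arm can. A call is refused whole if a number of a shift passes 0.0625 or a number of a turn 10.7, either way. A call with a gripper value outside its range is refused whole. The fingers move at their own pace and stop on an object; FORCE is the grip in N (left out, the last holds). Time passes only in rows, so rows that do not move let the fingers close. It gives the time, the measured TCP pose, the force and the opening at its end, in the units of the state.
- get_state(): the state, without advancing time (a new reading comes with each control period).
- snapshot(name): name is "scene" or "top"; returns a dict with "frame" (384x512x3 uint8, red, green, blue), "depth" (384x512 float32, m along the optical axis (not along the pixel's ray), 0 where there is no reading), "mtx" (3x3 intrinsics, pixels), "k1" (the pictures are not rectified: a ray, as slopes to the right and down, at radius r is drawn at 1 + k1 r^2 times it, then the intrinsics apply), "camera_from_world" (4x4, takes a point from world to camera coordinates). Camera axes: x right, y down, z forward; pixel columns grow to the right and rows downward; lengths in m; the calibration is good to about 2 mm. A picture is of the moment at which its call begins.
- finish_job(): hands the job in, once; it reports no verdict.
Trained networks look in a picture, given as the dict that the camera call returned (one of the last four; its "shot" number tells which), for a name from the list of things; names that differ only in an ending like _2 or _b are one class to them, and where a whole thing is asked for, a point or a joint stands for the part that bears it (a point fixed in the world has none). Each returns a list of dicts, best first, with "conf" (0 to 1); they miss things now and then, are a little off and sometimes report something else, mostly with a low value. They report only what shows in the picture. A call takes as long as a camera call.
- boxes_of(target, picture): "uv" ([column, row] in pixels, amid what is visible of it).
- pinpoint(target, picture): "uv" ([column, row] in pixels: a listed point, or the origin of a listed thing).
The state is a dict: "clock": time; "q": joint angles; "qd": joint speeds; "joint_torque": joint torques, N m; "tool_pos": TCP position; "eef_rot": TCP orientation; "contact_force": force on the tool from outside, world axes, zero at the start; "moment": the same for the moment, N m; "opening": opening from 0.0 (shut) to 1.0 (fully open).
Only numpy, scipy, OpenCV 4.12 (cv2) and the standard library are available. Lean on these libraries where they do the work, as an engineer would, in place of code of your own. Each camera call takes 0.05 s, during which the arm holds its last target.

### The job

Open the block incubator for loading: swing its cover leaf by the grip bar right over past upright and lower it gently, never letting it fall, until it lies flat on the rest beside the block. Then lock it there with the slimmer of the two knobbed pins: reach through the slot in the leaf, feel along the face below for the hole that cannot be seen, and push the pin fully home so that its collar lies on the leaf. Leave the thick pin and the glassware and tray standing where they are.

Things in the scene. Friction and masses are not known exactly. Their poses are not given: they have to be found in the camera images.
- incubator: Fixed bench instrument 240 x 270 mm, about 140 mm high. Origin on the table under the middle of the hinge line; x runs along the hinge, z up. Hinge line at y = 0, z = 130 mm. White heating block, under the leaf, on the -y side; grey rest for the leaf on the +y side (200 mm along x, y from 11 to 115 mm, top at z = 120 mm), with a dark channel along its middle.
- channel (a point): Centre of the floor of the channel in the rest: 65 mm from the hinge line, 98 mm above the table. Channel 16 mm wide, 82 mm long, parallel to the hinge (point axes as the incubator). In its flat black floor is one round hole, 13 mm wide, 33 mm deep, mouth chamfered 2 mm, on the centre line, at an unknown place up to 28 mm either way along x from this point, new every time.
- leaf (a joint): Hinge of the cover leaf: 0 = closed over the block (leaf towards -y), 1.57 = upright, 3.14 = lying flat on the rest (its stop, towards +y). The hinge is lightly damped and has no catch: the leaf (about 0.35 to 0.7 kg) falls from any angle if let go.
- leaf_bar (a point): Middle of the steel grip bar at the free edge of the leaf (aluminium, 200 x 112 x 10 mm): round, 12 mm thick, 120 mm long, parallel to the hinge; centre 160 mm out from the hinge line and 5 mm off the hinge plane (135 mm above the table closed, 125 mm open). A 10 mm stem at each end; 34 mm gap to the leaf edge. The bar turns between the fingers. Axes turn with the leaf.
- leaf_slot (a point): Centre of the slot in the leaf, 80 mm long (parallel to the hinge) and 16 mm wide, cut right through, 65 mm from the hinge line; it lies on the face that is uppermost when the leaf is open (130 mm above the table then, exactly above the channel).
- pin: Slim lock pin, 90 g, loose, upright in a grey stand 60 x 60 x 64 mm, collar resting on it. Origin at the tip (lower end), z along it to the knob. Steel shaft 10 mm thick, 58 mm long, tip chamfered 2 mm; collar 28 mm wide from 58 to 63 mm; round black knob 20 mm wide from 63 to 103 mm. Fully home, its tip is 72 mm above the table.
- thick_pin: Same as the slim pin but with a 20 mm thick shaft, in a like stand; one stand is at the left, one at the right, and they swap. Leave it.
- bottle_a: Bystander: clear bottle with red cap, 76 mm wide, 150 mm high. Origin under its centre.
- bottle_b: Bystander: another such bottle.
- beaker: Bystander: glass beaker 70 mm wide, 90 mm high. Origin under its centre.
- dish: Bystander: clear dish 90 mm wide, 18 mm high. Origin under its centre.
- tray: Bystander: blue open tray 90 x 130 x 40 mm. Origin under its centre.
- jar: Bystander: amber jar 56 mm wide, 70 mm high. Origin under its centre.

How it is judged:
By the outcome, as a careful person would: the job done as asked, in the order asked, and still so for the second after the job is handed in, with the robot touching nothing.
It also fails if it takes over 72 s, if anything falls off the work surface, if the arm or the gripper's body presses on something with over 40 N, if the wrist force passes 120 N, or if a joint passes its speed limit or range.

## Working session

There is one attempt and no reset: what is moved stays moved. The work goes in short steps, Python scripts to look and compute and a shell command to move; the robot and the scene stay as the last step left them, time stands still between calls to the robot, and variables do not carry over. Pictures are saved under pics/ and viewed, and the job is handed in when it is done.

```bash
ls; mkdir -p pics; cat > h.py <<'E'
import numpy as np, cv2, json
from plant import get_state, snapshot, finish_job, boxes_of, pinpoint
from scipy.spatial.transform import Rotation as R
def ray(p,uv):
    K=np.array(p["mtx"]); d=np.array([(uv[0]-K[0,2])/K[0,0],(uv[1]-K[1,2])/K[1,1]])
    u=d.copy()
    for _ in range(20): u=d/(1+p["k1"]*(u@u))
    return np.array([u[0],u[1],1.])
def world(p,uv,z=None,depth=None):
    T=np.linalg.inv(np.array(p["camera_from_world"])); r=ray(p,uv)
    if z is not None:
        d=T[:3,:3]@r; o=T[:3,3]; return o+d*(z-o[2])/d[2]
    if depth is None:
        c,rr=int(round(uv[0])),int(round(uv[1])); w=p["depth"][max(0,rr-1):rr+2,max(0,c-1):c+2]; w=w[w>0]
        depth=np.median(w) if len(w) else np.nan
    return (T@np.append(r*depth,1))[:3]
def proj(p,X):
    T=np.array(p["camera_from_world"]); c=T[:3,:3]@np.array(X)+T[:3,3]; u=c[:2]/c[2]; u=u*(1+p["k1"]*(u@u)); K=np.array(p["mtx"])
    return np.array([K[0,0]*u[0]+K[0,2],K[1,1]*u[1]+K[1,2]])
def save(p,n): cv2.imwrite("pics/"+n,p["frame"][:,:,::-1])
def st():
    s=get_state(); print("t",s["clock"],"pos",np.round(s["tool_pos"],4),"F",np.round(s["contact_force"],1),"M",np.round(s["moment"],2),"op",round(s["opening"]*88.1,1)); m=R.from_quat(s["eef_rot"]).as_matrix(); print(np.round(m,3).tolist(),"q",np.round(s["q"],2)); return s,m
E
python3 - <<'E'
from h import *
st()
np.set_printoptions(precision=4,suppress=True)
for n in("scene","top"):
    p=snapshot(n); save(p,n+"0.png"); T=np.linalg.inv(np.array(p["camera_from_world"])); print(n,T[:3,3],T[:3,2],p["k1"])
    for t in["incubator","leaf_bar","leaf_slot","channel","pin","thick_pin","bottle_a","beaker","dish","tray","jar"]:
        for f in(boxes_of,pinpoint):
            try:
                for b in f(t,p)[:3]: print(t,f.__name__,np.round(b["uv"],1),round(b["conf"],2),world(p,b["uv"]))
            except Exception as e: print(t,e)
st()
E
```

```text
pics
t 0.0 pos [0.1695 0.6009 0.2459] F [-0.1  0.7  0.2] M [ 0.01  0.03 -0.03] op 87.9
[[0.271, 0.963, -0.0], [0.963, -0.271, -0.002], [-0.002, 0.0, -1.0]] q [-1.26  0.69 -0.19  1.57  0.16  0.9  -0.22]
scene [ 1.2973 -0.4939  0.7618] [-0.6724  0.4465 -0.5903] -0.009147359254712557
incubator call [269.1 204.4] 0.73 [ 0.6589 -0.0333  0.1375]
incubator call [ 97.9 291.4] 0.62 [ 0.5807 -0.4341  0.0049]
incubator call [270.2 218.5] 0.96 [ 0.6748 -0.0398  0.1089]
leaf_bar call [248.6 184.5] 0.94 [ 0.5512 -0.0221  0.124 ]
leaf_bar call [216.2 193.1] 0.77 [ 0.555  -0.1165  0.1365]
leaf_slot call [250.1 186.6] 0.66 [ 0.56   -0.0232  0.1233]
leaf_slot call [270.8 204.7] 0.54 [ 0.6646 -0.0325  0.1401]
leaf_slot call [253.5 184. ] 0.84 [ 0.5714 -0.0205  0.1374]
channel call [272.3 204.4] 0.74 [ 0.6628 -0.027   0.1375]
channel call [290.3 180.6] 0.76 [0.589  0.081  0.1208]
pin call [321.3 147. ] 0.44 [0.4565 0.2996 0.0858]
thick_pin call [125.7 227.2] 0.55 [ 0.4936 -0.328   0.0795]
thick_pin call [162.8 202.1] 0.63 [ 0.3932 -0.1973  0.0337]
thick_pin call [295.3 183.2] 0.26 [0.6037 0.0862 0.1196]
[... 1897 characters left out ...]
 0.28 [0.5867 0.4187 0.0021]
beaker call [ 98.6 174.5] 0.78 [0.5958 0.4419 0.0041]
beaker call [105.7 176.7] 0.87 [0.5891 0.4221 0.0023]
dish call [183.1 253.1] 0.72 [0.3643 0.2028 0.0046]
dish call [182.3 252.8] 0.86 [0.3652 0.2051 0.0041]
dish call [215.8 176.9] 0.71 [0.5706 0.0977 0.0964]
tray call [405.3 164.9] 0.85 [ 0.5988 -0.4418  0.0031]
tray call [401.  167.5] 0.92 [ 0.5914 -0.4285  0.005 ]
jar call [318.  249.3] 0.88 [ 0.3684 -0.1726  0.0697]
jar call [315.5 248.2] 0.61 [ 0.3716 -0.166   0.0693]
t 2.3 pos [0.1696 0.6016 0.2467] F [-0.1 -0.6 -0.2] M [-0.03 -0.06  0.01] op 88.1
[[0.271, 0.962, 0.0], [0.962, -0.271, 0.0], [0.0, 0.0, -1.0]] q [-1.26  0.69 -0.19  1.57  0.16  0.9  -0.22]
```

View pics/scene0.png

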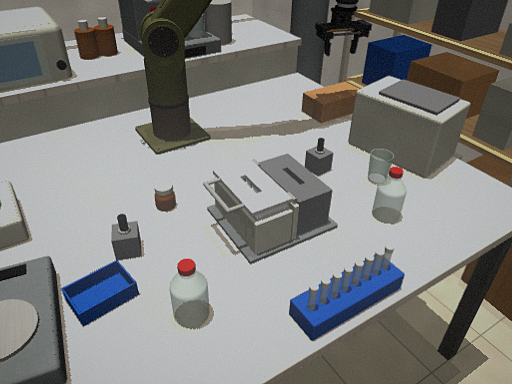

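View pics/top0.png

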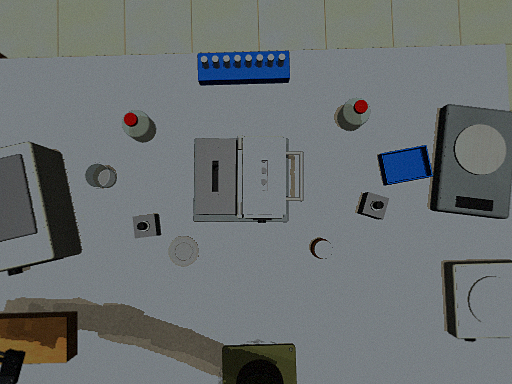

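The scene view shows the incubator near (270,205), pin stands at (320,160) and (125,238). The top view shows the leaf on the right with the bar at (296,176), the rest on the left with its channel at (215,176), and stands at (146,225) and (374,205). Next I'll measure the pose and zoom in on both pins.

```bash
python3 - <<'E'
from h import *
import pickle
P={n:snapshot(n) for n in("scene","top")}; pickle.dump(P,open("P0.pkl","wb"))
def crop(n,c,r,w,s):
    f=P[n]["frame"][r-w:r+w,c-w:c+w,::-1]; return cv2.resize(f,None,fx=s,fy=s,interpolation=cv2.INTER_CUBIC)
a=np.hstack([crop("scene",320,157,25,8),crop("scene",125,235,25,8)]); b=np.hstack([crop("top",146,225,25,8)[:200*2],crop("top",374,205,25,8)])
cv2.imwrite("pics/pinsA.png",np.hstack([a])[:, :800]); cv2.imwrite("pics/pinsB.png",b)
cv2.imwrite("pics/inc.png",crop("top",250,178,65,4)) if False else cv2.imwrite("pics/inc.png",cv2.resize(P["top"]["frame"][130:230,185:315,::-1],None,fx=6,fy=6,interpolation=cv2.INTER_CUBIC))
for n,t in(("scene","pin"),("scene","thick_pin"),("top","pin"),("top","thick_pin")):
    for f in(boxes_of,pinpoint):
        for b in f(t,P[n])[:3]: print(n,t,np.round(b["uv"],1),round(b["conf"],2))
E
```

```text
scene pin [321.3 146.3] 0.56
scene thick_pin [125.8 228.2] 0.73
scene thick_pin [249.1 186.1] 0.18
top pin [142.  226.2] 0.44
top pin [147.5 223.5] 0.61
top pin [183.2 253.4] 0.2
top thick_pin [378.5 206.7] 0.43
top thick_pin [369.9 206.8] 0.52
```

View pics/pinsA.png

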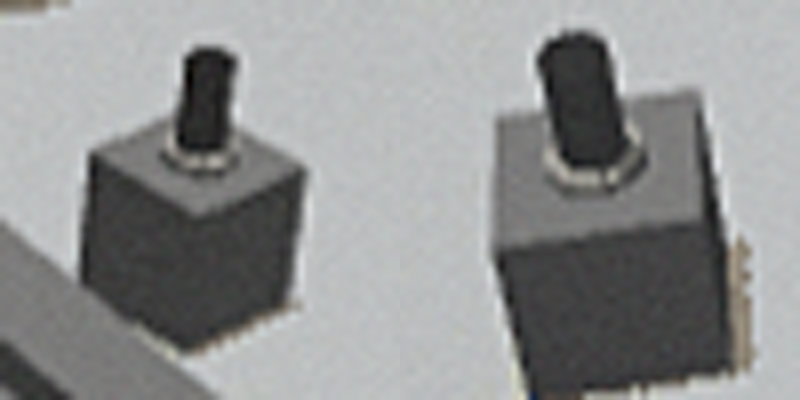

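View pics/pinsB.png

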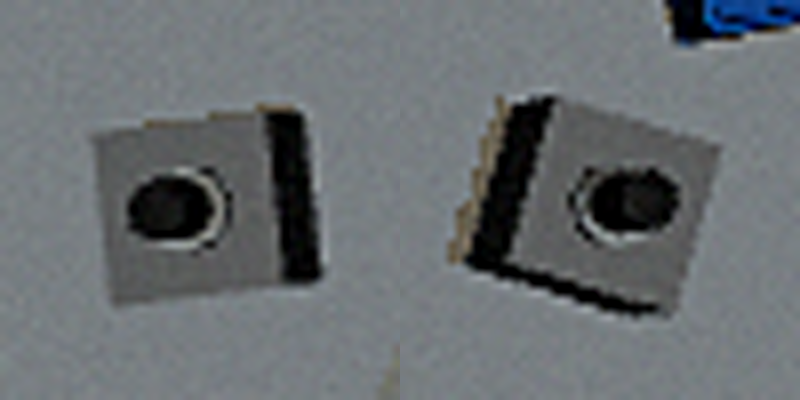

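View pics/inc.png

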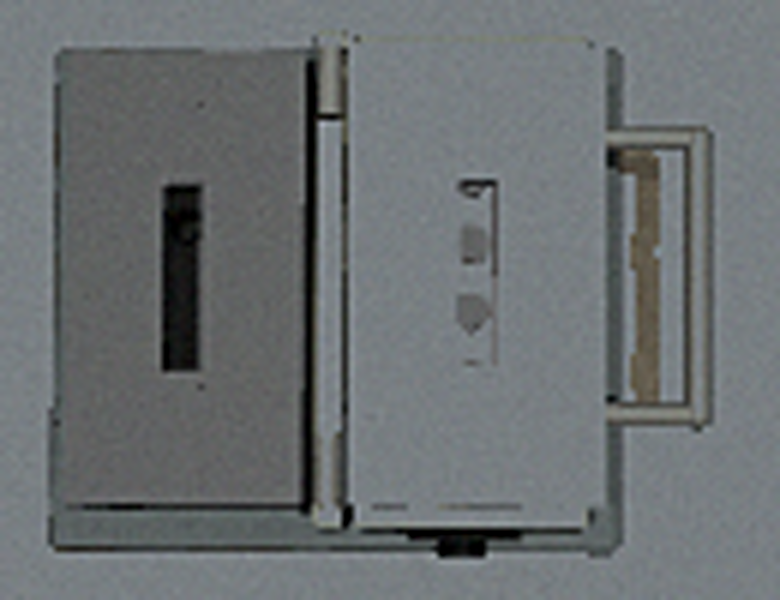

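```bash
python3 - <<'E'
from h import *
import pickle
np.set_printoptions(precision=4,suppress=True)
P=pickle.load(open("P0.pkl","rb")); p=P["top"]
def c(x,y): return (185+x/6-0.5+0.08,130+y/6-.5+.08)
for n,xy,z in[("rest TL",(55,48),.12),("rest TR",(310,52),.12),("rest BL",(60,505),.12),("chan T",(184,186),.12),("chan B",(181,370),.12),("leaf TL",(352,40),.135),("leaf TR",(592,40),.135),("leaf BL",(347,528),.135),("leaf BR",(590,528),.135),("bar T",(702,130),.141),("bar B",(700,424),.141),("slot T",(479,181),.135),("slot B",(479,364),.135)]:
    print(n,world(p,c(*xy),z=z))
d=p["depth"]; print("chan depth"); 
for col in range(213,220): print(col,[round(1000*world(p,(col,r))[2]) for r in range(158,196,1)])
f=p["frame"][155:197,205:228].astype(float); f=np.clip((f-5)*6,0,255).astype(np.uint8)
cv2.imwrite("pics/chan.png",cv2.resize(f[:,:,::-1],None,fx=14,fy=14,interpolation=cv2.INTER_CUBIC))
# pin knob from top: top at z 0.109? stand 64 -> collar at 64-69, knob top 109
for n,uv in(("L",(146-25+175/8,225-25+207/8)),):
    print(n,world(p,uv,z=.109))
T=np.linalg.inv(np.array(p["camera_from_world"]))
for nm in P:
    q=P[nm]; d=q["depth"]; H,W=d.shape
    vs,us=np.mgrid[0:H,0:W]; K=np.array(q["mtx"]); u=np.stack([(us-K[0,2])/K[0,0],(vs-K[1,2])/K[1,1]],-1); w=u.copy()
    for _ in range(10): w=u/(1+q["k1"]*(w**2).sum(-1,keepdims=True))
    Xc=np.concatenate([w,np.ones((H,W,1))],-1)*d[...,None]; T=np.linalg.inv(np.array(q["camera_from_world"])); X=Xc@T[:3,:3].T+T[:3,3]
    np.save("X_%s.npy"%nm,X)
    for cen in((.45,.295),(.48,-.33)):
        m=(np.hypot(X[...,0]-cen[0],X[...,1]-cen[1])<.06)&(d>0)
        k=m&(X[...,2]>.085)&(X[...,2]<.12); t=m&(X[...,2]>.1045)&(X[...,2]<.115)
        s=m&(X[...,2]>.058)&(X[...,2]<.068)
        print(nm,cen,"knob",k.sum(),X[k].mean(0),"top",t.sum(),X[t].mean(0),"standtop",X[s].min(0),X[s].max(0), X[s].mean(0))
E
```

```text
rest TL [0.6745 0.1518 0.12  ]
rest TR [0.6695 0.0394 0.12  ]
rest BL [0.4731 0.1536 0.12  ]
chan T [0.6116 0.0963 0.12  ]
chan B [0.5306 0.0995 0.12  ]
leaf TL [0.6716 0.0205 0.135 ]
leaf TR [ 0.6686 -0.084   0.135 ]
leaf BL [0.4594 0.0283 0.135 ]
leaf BR [ 0.4565 -0.0763  0.135 ]
bar T [ 0.6269 -0.1299  0.141 ]
bar B [ 0.4997 -0.1246  0.141 ]
slot T [ 0.6082 -0.033   0.135 ]
slot B [ 0.5286 -0.0306  0.135 ]
chan depth
213 [119, 118, 118, 112, 102, 95, 99, 98, 98, 98, 97, 97, 98, 99, 100, 99, 99, 99, 99, 100, 100, 100, 98, 98, 100, 100, 99, 96, 96, 98, 98, 96, 96, 108, 117, 121, 120, 120]
214 [119, 118, 118, 100, 98, 95, 96, 96, 96, 81, 80, 94, 96, 98, 98, 98, 98, 98, 99, 100, 99, 98, 96, 96, 97, 97, 96, 94, 94, 95, 97, 96, 96, 98, 117, 118, 120, 120]
215 [119, 120, 117, 103, 98, 97, 97, 96, 81, 65, 66, 72, 94, 96, 98, 97, 97, 98, 97, 98, 98, 98, 95, 95, 95, 97, 96, 96, 96, 98, 98, 98, 97, 99, 117, 118, 118, 120]
216 [119, 120, 117, 101, 100, 98, 98, 97, 71, 63, 63, 67, 94, 96, 98, 97, 98, 98, 97, 98, 98, 95, 95, 95, 97, 99, 96, 99, 97, 98, 98, 98, 99, 99, 117, 118, 118, 119]
217 [1
[... 544 characters left out ...]
9, 121, 120]
L [0.4452 0.2919 0.109 ]
scene (0.45, 0.295) knob 56 [0.4511 0.2997 0.0998] top 21 [0.4484 0.3018 0.1078] standtop [0.4156 0.2698 0.0581] [0.4815 0.3346 0.068 ] [0.4546 0.2968 0.0629]
scene (0.48, -0.33) knob 100 [ 0.4902 -0.3325  0.1009] top 45 [ 0.4871 -0.332   0.1079] standtop [ 0.4488 -0.3695  0.058 ] [ 0.5228 -0.294   0.068 ] [ 0.4922 -0.3331  0.0636]
top (0.45, 0.295) knob 55 [0.4451 0.2972 0.1043] top 36 [0.445  0.2995 0.108 ] standtop [0.4147 0.2664 0.058 ] [0.4769 0.3308 0.0679] [0.4453 0.2974 0.0628]
top (0.48, -0.33) knob 59 [ 0.484  -0.3324  0.105 ] top 41 [ 0.4843 -0.3343  0.1087] standtop [ 0.4481 -0.3705  0.0581] [ 0.5202 -0.2968  0.068 ] [ 0.4839 -0.3333  0.0637]
```

View pics/chan.png

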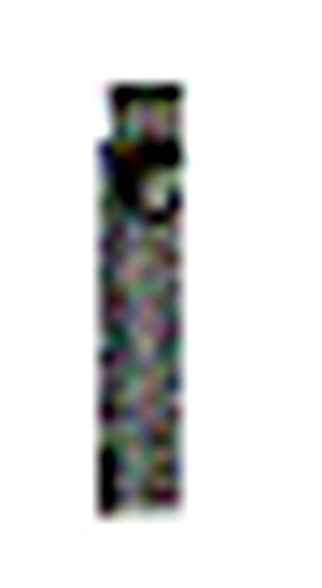

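Both networks and both views say the slim pin is in the left stand (y≈+0.30). The depth image also shows a dip to 63 mm in the channel near pixel (215.7,167.5), which is probably the hole. I'll turn the tool and head for the bar.

```bash
python3 -m creep '[{"hand":0.036,"slide":[0,0,0],"turn":-6.75},{"hand":0.036,"slide":[0,0,0],"turn":-6.75}]' 20; cat >> h.py <<'E'
def rel(target):
    s,m=st(); d=np.array(target)-np.array(s["tool_pos"]); print("tool-frame mm",np.round(m.T@d*1000,1)); return m.T@d
yaw=np.arctan2(-.0385,.9993); IX=np.array([np.cos(yaw),np.sin(yaw),0]); IY=np.array([-np.sin(yaw),np.cos(yaw),0]); H=np.array([.5680,.0330,0.])
def inc(x,y,z): return H+IX*x+IY*y+np.array([0,0,z])
def bar(th): # bar centre
    return inc(0,-.16*np.cos(th)-.005*np.sin(th)*-1*-1*-1,.13+.16*np.sin(th)+.005*np.cos(th))
E
python3 - <<'E'
from h import *
import pickle
np.set_printoptions(precision=4,suppress=True)
P=pickle.load(open("P0.pkl","rb")); X=np.load("X_top.npy")
print("hole",world(P["top"],(215.7,167.4),z=.098), "chan c",inc(0,.065,.098), [ (X[...,:][167,c]) for c in (215,216)])
h=world(P["top"],(215.7,167.4),z=.098)-inc(0,.065,.098); print("hole along x",h@IX,h@IY)
# bar points from depth clouds in incubator frame
for n in P:
    X=np.load(f"X_{n}.npy"); r=X-H; a=r@IX; b=r@IY
    m=(abs(a)<.045)&(abs(b+.16)<.015)&(X[...,2]>.11)&(X[...,2]<.16); print(n,m.sum(),a[m].mean(),b[m].mean(),X[m][:,2].max(),X[m][:,2].mean())
rel(bar(0)+[0,0,.06])
print([np.round(bar(t),4).tolist() for t in (0,1.57,3.14)])
E
```

```text
clock: 3.05
tool_pos: [0.1695, 0.6016, 0.2468]
eef_rot: [0.719, 0.695, 0.0, 0.0]
contact_force: [0.6, 0.1, -0.1]
opening: 0.797
hole [0.596  0.0972 0.098 ] chan c [0.5705 0.098  0.098 ] [array([0.6012, 0.1018, 0.0631]), array([0.6013, 0.0991, 0.062 ])]
hole along x 0.025551597047600932 0.00027024675454507256
scene 129 0.0012185507581032701 -0.15808809816583644 0.14246052068505544 0.13877838524064057
top 170 -0.00044109791174094625 -0.1595165029199914 0.14453050133741674 0.13918484723960273
t 3.05 pos [0.1695 0.6016 0.2468] F [ 0.6  0.1 -0.1] M [-0.04 -0.07 -0.01] op 70.2
[[0.035, 0.999, 0.0], [0.999, -0.035, 0.0], [0.0, 0.0, -1.0]] q [-1.22  0.69 -0.26  1.56  0.21  0.91 -0.02]
tool-frame mm [-714.2  417.7   51.7]
[[0.5618, -0.1269, 0.135], [0.5682, 0.0379, 0.29], [0.5742, 0.1929, 0.1253]]
```

```bash
python3 -m creep '[{"hand":0.036,"slide":[-0.045,0.040,0],"turn":0},{"hand":0.036,"slide":[-0.045,0.040,0],"turn":0},{"hand":0.036,"slide":[-0.045,0.040,0],"turn":0},{"hand":0.036,"slide":[-0.045,0.040,0],"turn":0},{"hand":0.036,"slide":[-0.045,0.040,0],"turn":0}]' && python3 -m creep '[{"hand":0.036,"slide":[-0.055,0.025,0],"turn":0},{"hand":0.036,"slide":[-0.055,0.025,0],"turn":0},{"hand":0.036,"slide":[-0.055,0.025,0],"turn":0},{"hand":0.036,"slide":[-0.055,0.025,0],"turn":0},{"hand":0.036,"slide":[-0.055,0.025,0],"turn":0}]';  python3 - <<'E'
from h import *
rel(bar(0)+[0,0,.06])
E
```

```text
clock: 3.68
tool_pos: [0.3619, 0.3675, 0.247]
eef_rot: [0.721, 0.693, 0.0, 0.0]
contact_force: [0.6, -0.9, -0.1]
opening: 0.409
clock: 4.3
tool_pos: [0.4756, 0.0875, 0.247]
eef_rot: [0.721, 0.693, 0.001, 0.0]
contact_force: [0.5, -0.5, 0.4]
opening: 0.411
t 4.3 pos [0.4756 0.0875 0.247 ] F [ 0.5 -0.5  0.4] M [ 0.07 -0.06 -0.01] op 36.2
[[0.039, 0.999, 0.001], [0.999, -0.039, 0.0], [0.0, 0.001, -1.0]] q [-0.05  0.52 -0.34  1.98  0.26  0.69  0.97]
tool-frame mm [-210.9   94.5   52. ]
```

```bash
python3 -m creep '[{"hand":0.036,"slide":[-0.053,0.023,0],"turn":0},{"hand":0.036,"slide":[-0.053,0.023,0],"turn":0},{"hand":0.036,"slide":[-0.053,0.023,0.01],"turn":0},{"hand":0.036,"slide":[-0.053,0.0235,0.02],"turn":0},{"hand":0.036,"slide":[0,0,0.02],"turn":0}]';  python3 - <<'E'
from h import *
rel(bar(0)+[0,0,-.009])
p=snapshot("scene"); cv2.imwrite("pics/b1.png",cv2.resize(p["frame"][110:270,150:350,::-1],None,fx=4,fy=3.75,interpolation=cv2.INTER_CUBIC))
E
```

```text
clock: 4.92
tool_pos: [0.5599, -0.133, 0.1958]
eef_rot: [0.724, 0.69, -0.001, 0.002]
contact_force: [0.4, -0.4, -0.2]
opening: 0.41
t 4.925 pos [ 0.5599 -0.133   0.1958] F [ 0.4 -0.4 -0.2] M [ 0.13 -0.02 -0.06] op 36.1
[[0.049, 0.999, 0.002], [0.999, -0.049, -0.004], [-0.004, 0.002, -1.0]] q [ 0.34  0.7  -0.32  1.77  0.32  0.72  1.37]
tool-frame mm [ 6.5  1.5 69.8]
```

View pics/b1.png

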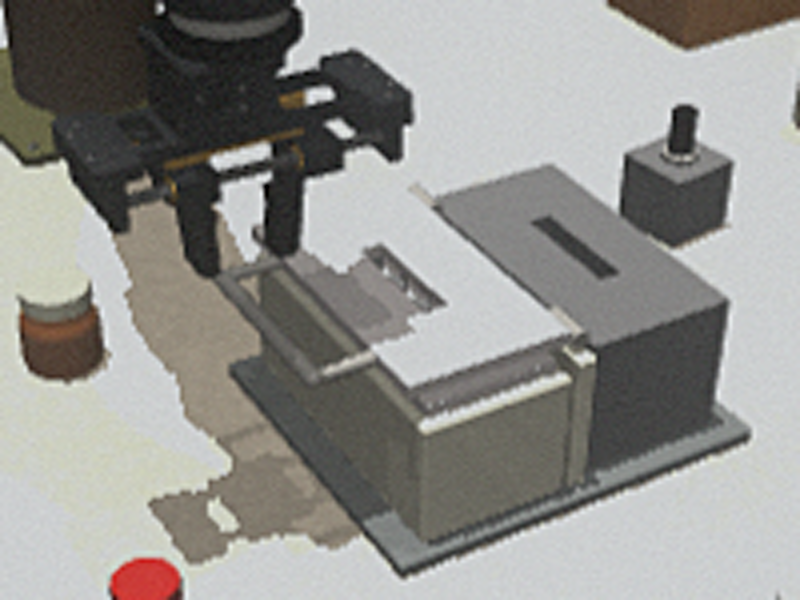

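The zoomed picture shows the two fingers at (200,240) and (285,220), hovering over the bar, with the jaw direction across it. I'll correct by about 6 mm and descend.

```bash
python3 -m creep '[{"hand":0.036,"slide":[0.004,0.001,0.02],"turn":0},{"hand":0.036,"slide":[0,0,0.0],"turn":0}]';  python3 - <<'E'
from h import *
rel(bar(0)+[0,0,-.009])
E
```

```text
clock: 5.22
tool_pos: [0.5592, -0.1211, 0.1761]
eef_rot: [0.72, 0.694, -0.001, -0.001]
contact_force: [0.6, 0.8, -0.0]
opening: 0.407
t 5.225 pos [ 0.5592 -0.1211  0.1761] F [ 0.6  0.8 -0. ] M [ 0.04 -0.    0.01] op 35.8
[[0.037, 0.999, -0.002], [0.999, -0.037, 0.001], [0.001, -0.003, -1.0]] q [ 0.32  0.73 -0.32  1.79  0.33  0.68  1.35]
tool-frame mm [-5.8  2.9 50. ]
```

```bash
python3 -m creep '[{"hand":0.036,"slide":[-0.0055,0.002,0.02],"turn":0},{"hand":0.036,"slide":[0,0,0.02],"turn":0},{"hand":0.036,"slide":[0,0,0.01],"turn":0},{"hand":0.036,"slide":[0,0,0],"turn":0}]';  python3 - <<'E'
from h import *
rel(bar(0)+[0,0,-.009])
p=snapshot("scene"); cv2.imwrite("pics/b2.png",cv2.resize(p["frame"][140:260,170:330,::-1],None,fx=5,fy=5,interpolation=cv2.INTER_CUBIC))
E
```

```text
clock: 5.72
tool_pos: [0.5618, -0.1275, 0.1269]
eef_rot: [0.721, 0.693, -0.0, -0.0]
contact_force: [0.2, -1.0, 1.1]
opening: 0.409
t 5.725 pos [ 0.5618 -0.1275  0.1269] F [ 0.2 -1.   1.1] M [-0.01 -0.03 -0.03] op 36.1
[[0.039, 0.999, -0.0], [0.999, -0.039, 0.0], [0.0, -0.0, -1.0]] q [ 0.31  0.8  -0.28  1.81  0.37  0.58  1.32]
tool-frame mm [0.6 0.  0.9]
```

View pics/b2.png

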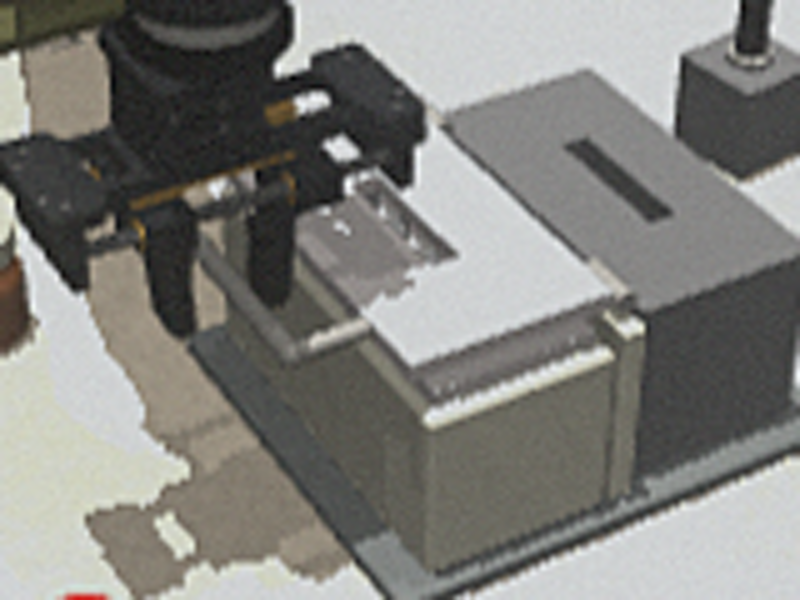

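The fingers straddle the bar, left at (175,310) and right at (270,280). Closing now.

```bash
python3 -m creep '[{"hand":0.008,"slide":[0,0,0],"turn":0},{"hand":0.008,"slide":[0,0,0],"turn":0},{"hand":0.008,"slide":[0,0,0],"turn":0}]' 25;  python3 - <<'E'
from h import *
s,m=st()
# arc plan
off=np.array(s["tool_pos"])-bar(0); print(off)
prev=bar(0); N=20
for i in range(1,N+1):
    b=bar(np.pi*i/N); d=m.T@(b-prev); prev=b; print(i,np.round(d*1000,1))
E
```

```text
clock: 6.15
tool_pos: [0.5625, -0.1231, 0.1273]
eef_rot: [0.72, 0.694, 0.003, -0.002]
contact_force: [-1.2, 7.4, 2.5]
opening: 0.129
t 6.15 pos [ 0.5625 -0.1231  0.1273] F [-1.2  7.4  2.5] M [1.68 0.14 0.  ] op 11.3
[[0.036, 0.999, 0.002], [0.999, -0.036, 0.006], [0.006, 0.001, -1.0]] q [ 0.31  0.8  -0.29  1.81  0.37  0.58  1.32]
[ 0.0006824   0.00374357 -0.00765612]
1 [  2.9   0.  -25. ]
2 [  6.8   0.  -24.2]
3 [ 10.5   0.1 -22.8]
4 [ 13.9   0.1 -20.9]
5 [ 17.    0.1 -18.5]
6 [ 19.7   0.1 -15.6]
7 [ 21.9   0.1 -12.3]
8 [23.5  0.1 -8.7]
9 [24.6  0.1 -5. ]
10 [25.1  0.1 -1. ]
11 [25.   0.1  2.9]
12 [24.2  0.1  6.8]
13 [22.8  0.1 10.5]
14 [20.9  0.  13.9]
15 [18.5  0.  17. ]
16 [15.6  0.  19.7]
17 [12.3  0.  21.9]
18 [ 8.7 -0.  23.5]
19 [ 5.  -0.  24.6]
20 [ 1.  -0.  25.1]
```

```bash
python3 -m creep '[{"hand":0.008,"slide":[0.003,0,0],"turn":0},{"hand":0.008,"slide":[0,0,0],"turn":0}]' ;  python3 -m creep '[{"hand":0.008,"slide":[0.0014,0,-0.0125],"turn":0},{"hand":0.008,"slide":[0.0015,0,-0.0125],"turn":0},{"hand":0.008,"slide":[0.0068,0,-0.0242],"turn":0},{"hand":0.008,"slide":[0,0,0],"turn":0}]'; python3 - <<'E'
from h import *
s,m=st(); print(bar(np.pi*2/20))
E
```

```text
clock: 6.4
tool_pos: [0.5625, -0.1231, 0.1273]
eef_rot: [0.72, 0.694, 0.001, -0.0]
contact_force: [-1.1, 5.4, 5.3]
opening: 0.13
clock: 6.9
tool_pos: [0.5628, -0.1141, 0.1768]
eef_rot: [0.72, 0.693, 0.001, 0.0]
contact_force: [2.2, 5.6, -4.8]
opening: 0.129
t 6.9 pos [ 0.5628 -0.1141  0.1768] F [ 2.2  5.6 -4.8] M [ 0.88 -0.38  0.06] op 11.4
[[0.038, 0.999, 0.002], [0.999, -0.038, 0.001], [0.001, 0.002, -1.0]] q [ 0.31  0.73 -0.32  1.79  0.33  0.68  1.34]
[ 0.56220122 -0.11751229  0.184198  ]
```

```bash
python3 -m creep '[{"hand":0.008,"slide":[0.0115,0,-0.0228],"turn":0},{"hand":0.008,"slide":[0.0145,0,-0.0209],"turn":0},{"hand":0.008,"slide":[0.0175,0,-0.0185],"turn":0},{"hand":0.008,"slide":[0.0197,0,-0.0156],"turn":0}]'; python3 - <<'E'
from h import *
s,m=st(); print(bar(np.pi*6/20))
E
```

```text
clock: 7.4
tool_pos: [0.5647, -0.0592, 0.2545]
eef_rot: [0.723, 0.691, -0.003, 0.003]
contact_force: [-0.4, -7.6, 4.1]
opening: 0.126
t 7.4 pos [ 0.5647 -0.0592  0.2545] F [-0.4 -7.6  4.1] M [-1.95  0.04  0.03] op 11.1
[[0.046, 0.999, -0.0], [0.999, -0.046, -0.01], [-0.01, 0.0, -1.0]] q [ 0.22  0.61 -0.34  1.73  0.27  0.85  1.28]
[ 0.56453512 -0.05693383  0.26238165]
```

```bash
python3 -m creep '[{"hand":0.008,"slide":[0.0219,0,-0.0123],"turn":0},{"hand":0.008,"slide":[0.0235,0,-0.0087],"turn":0},{"hand":0.008,"slide":[0.0246,0,-0.005],"turn":0},{"hand":0.008,"slide":[0.0251,0,-0.001],"turn":0},{"hand":0.008,"slide":[0,0,0],"turn":0}]'; python3 - <<'E'
from h import *
s,m=st(); print(bar(np.pi*10/20))
p=snapshot("scene"); cv2.imwrite("pics/b3.png",cv2.resize(p["frame"][100:260,170:370,::-1],None,fx=4,fy=3.75,interpolation=cv2.INTER_CUBIC))
E
```

```text
clock: 8.02
tool_pos: [0.5684, 0.0438, 0.2825]
eef_rot: [0.72, 0.694, 0.0, 0.001]
contact_force: [-6.2, 0.2, 16.0]
opening: 0.129
t 8.025 pos [0.5684 0.0438 0.2825] F [-6.2  0.2 16. ] M [-0.02  1.2   0.05] op 11.4
[[0.038, 0.999, 0.001], [0.999, -0.038, -0.001], [-0.001, 0.001, -1.0]] q [ 0.05  0.59 -0.35  1.69  0.25  0.91  1.14]
[0.56819249 0.03799629 0.29      ]
```

View pics/b3.png

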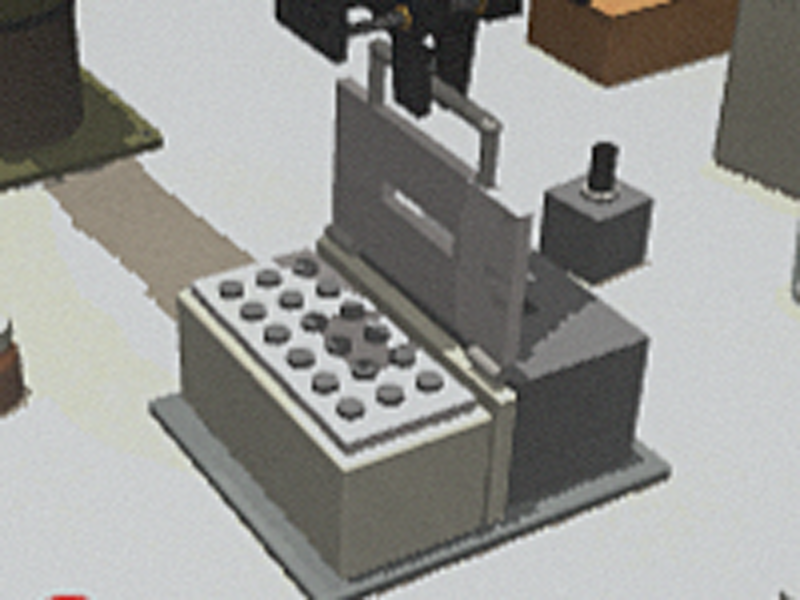

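The leaf is upright, with the bar at (440,95) held between the fingers. There's a 16 N push upward, so I'll ease up 2 mm and carry on past upright.

```bash
python3 -m creep '[{"hand":0.008,"slide":[0.025,0,0.0005],"turn":0},{"hand":0.008,"slide":[0.0242,0,0.006],"turn":0},{"hand":0.008,"slide":[0.0228,0,0.0105],"turn":0},{"hand":0.008,"slide":[0.0209,0,0.0139],"turn":0},{"hand":0.008,"slide":[0,0,0],"turn":0}]'; python3 - <<'E'
from h import *
s,m=st(); print(bar(np.pi*14/20))
E
```

```text
clock: 8.7
tool_pos: [0.572, 0.1354, 0.2485]
eef_rot: [0.721, 0.693, -0.001, -0.0]
contact_force: [-1.7, 0.4, -0.5]
opening: 0.126
t 8.7 pos [0.572  0.1354 0.2485] F [-1.7  0.4 -0.5] M [0.16 0.12 0.04] op 11.1
[[0.038, 0.999, -0.002], [0.999, -0.038, -0.002], [-0.002, -0.002, -1.0]] q [-0.12  0.65 -0.33  1.67  0.26  0.87  0.97]
[0.57177634 0.13101801 0.25650379]
```

```bash
python3 -m creep '[{"hand":0.008,"slide":[0.0185,0,0.017],"turn":0},{"hand":0.008,"slide":[0.0156,0,0.0197],"turn":0},{"hand":0.008,"slide":[0.0123,0,0.0219],"turn":0},{"hand":0.008,"slide":[0,0,0],"turn":0}]'; python3 - <<'E'
from h import *
s,m=st(); print(bar(np.pi*17/20))
E
python3 -m creep '[{"hand":0.008,"slide":[0.0047,0,0.0117],"turn":0},{"hand":0.008,"slide":[0.004,0,0.0118],"turn":0},{"hand":0.008,"slide":[0.003,0,0.0122],"turn":0},{"hand":0.008,"slide":[0.002,0,0.0124],"turn":0},{"hand":0.008,"slide":[0,0,0],"turn":0}]'; python3 - <<'E'
from h import *
s,m=st(); print(bar(np.pi*19/20))
E
```

```text
clock: 9.2
tool_pos: [0.5739, 0.182, 0.1892]
eef_rot: [0.721, 0.693, -0.001, -0.0]
contact_force: [0.0, -1.0, -2.2]
opening: 0.125
t 9.2 pos [0.5739 0.182  0.1892] F [ 0.  -1.  -2.2] M [-0.1   0.07  0.06] op 11.0
[[0.039, 0.999, -0.002], [0.999, -0.039, -0.001], [-0.001, -0.002, -1.0]] q [-0.21  0.74 -0.3   1.69  0.29  0.76  0.88]
[0.57357576 0.17772363 0.19818345]
clock: 9.82
tool_pos: [0.5745, 0.1958, 0.1421]
eef_rot: [0.721, 0.693, -0.0, -0.0]
contact_force: [-0.6, -1.0, -1.7]
opening: 0.13
t 9.825 pos [0.5745 0.1958 0.1421] F [-0.6 -1.  -1.7] M [-0.34  0.14  0.01] op 11.4
[[0.039, 0.999, -0.001], [0.999, -0.039, -0.0], [-0.0, -0.001, -1.0]] q [-0.25  0.81 -0.27  1.71  0.32  0.67  0.83]
[0.57411402 0.19169457 0.15009107]
```

Remaining about 25 mm down; small steps.

```bash
python3 -m creep '[{"hand":0.008,"slide":[0.0008,0,0.007],"turn":0},{"hand":0.008,"slide":[0.0004,0,0.006],"turn":0},{"hand":0.008,"slide":[0,0,0.006],"turn":0},{"hand":0.008,"slide":[0,0,0.003],"turn":0},{"hand":0.008,"slide":[0,0,0],"turn":0}]'; python3 -m creep '[{"hand":0.008,"slide":[0,0,0.003],"turn":0},{"hand":0.008,"slide":[0,0,0.002],"turn":0},{"hand":0.008,"slide":[0,0,0],"turn":0}]'; python3 - <<'E'
from h import *
s,m=st(); print(bar(np.pi*20/20))
E
```

```text
clock: 10.45
tool_pos: [0.5745, 0.1968, 0.1209]
eef_rot: [0.721, 0.693, -0.0, 0.0]
contact_force: [-1.3, -2.5, -0.7]
opening: 0.126
clock: 10.82
tool_pos: [0.5747, 0.1968, 0.1191]
eef_rot: [0.721, 0.693, 0.0, 0.001]
contact_force: [-7.1, -5.1, 21.1]
opening: 0.125
t 10.825 pos [0.5747 0.1968 0.1191] F [-7.1 -5.1 21.1] M [-1.18  1.42  0.07] op 11.0
[[0.04, 0.999, 0.002], [0.999, -0.04, -0.001], [-0.001, 0.002, -1.0]] q [-0.26  0.84 -0.26  1.72  0.34  0.62  0.82]
[0.57415975 0.19288139 0.125     ]
```

```bash
python3 -m creep '[{"hand":0.008,"slide":[0,0,-0.0015],"turn":0},{"hand":0.036,"slide":[0,0,0],"turn":0},{"hand":0.036,"slide":[0,0,0],"turn":0}]'; python3 -m creep '[{"hand":0.036,"slide":[0,0,-0.02],"turn":0},{"hand":0.036,"slide":[0,0,-0.04],"turn":0},{"hand":0.036,"slide":[0,0,-0.06],"turn":0},{"hand":0.05,"slide":[0,0,0],"turn":0}]'; python3 - <<'E'
from h import *
st()
import pickle
P={n:snapshot(n) for n in("scene","top")}; pickle.dump(P,open("P1.pkl","wb"))
cv2.imwrite("pics/b4.png",cv2.resize(P["scene"]["frame"][80:260,170:370,::-1],None,fx=4,fy=3.3,interpolation=cv2.INTER_CUBIC))
cv2.imwrite("pics/b5.png",cv2.resize(P["top"]["frame"][110:270,85:315,::-1],None,fx=3.4,fy=3.4,interpolation=cv2.INTER_CUBIC))
for n in P: 
  for t in("leaf_slot","pin","leaf_bar","thick_pin"):
    for b in pinpoint(t,P[n])[:2]: print(n,t,np.round(b["uv"],1),round(b["conf"],2),np.round(world(P[n],b["uv"]),4))
E
```

```text
clock: 11.2
tool_pos: [0.5753, 0.1985, 0.1179]
eef_rot: [0.721, 0.693, 0.001, -0.0]
contact_force: [-0.2, 0.9, 0.1]
opening: 0.328
clock: 11.7
tool_pos: [0.5776, 0.1996, 0.2423]
eef_rot: [0.721, 0.693, 0.006, 0.001]
contact_force: [-0.6, -0.3, -0.1]
opening: 0.495
t 11.7 pos [0.5776 0.1996 0.2423] F [-0.6 -0.3 -0.1] M [-0.01 -0.03 -0.  ] op 43.6
[[0.039, 0.999, 0.01], [0.999, -0.039, 0.006], [0.006, 0.01, -1.0]] q [-0.22  0.68 -0.32  1.62  0.26  0.87  0.88]
scene leaf_slot [291.9 169.5] 0.71 [0.5554 0.1108 0.1256]
scene leaf_bar [324.2 162.5] 0.6 [0.4796 0.2979 0.0427]
top leaf_slot [214.9 175.7] 0.7 [0.5738 0.0999 0.0973]
top pin [149. 225.] 0.47 [0.4483 0.1465 0.6968]
top leaf_bar [404. 170.] 0.54 [ 0.5841 -0.4373  0.0032]
top thick_pin [370.9 207. ] 0.46 [ 0.4789 -0.3211  0.069 ]
```

View pics/b4.png

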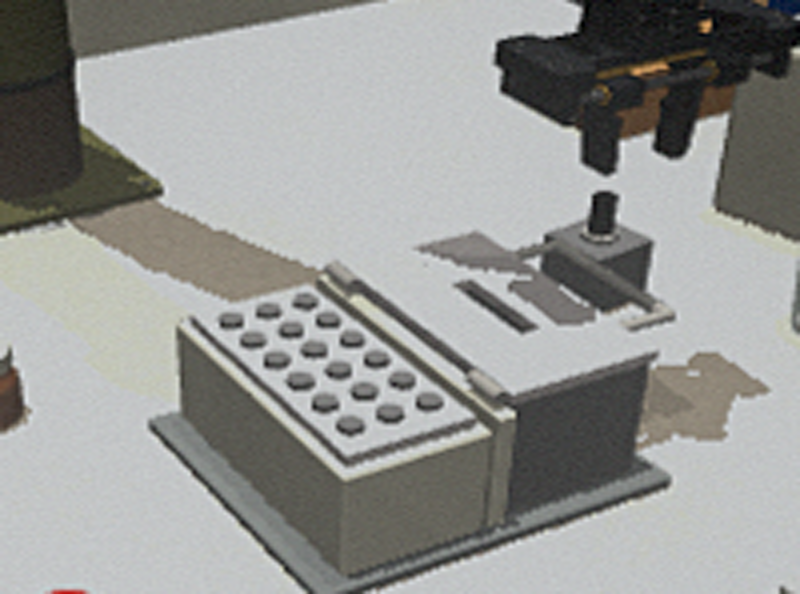

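View pics/b5.png

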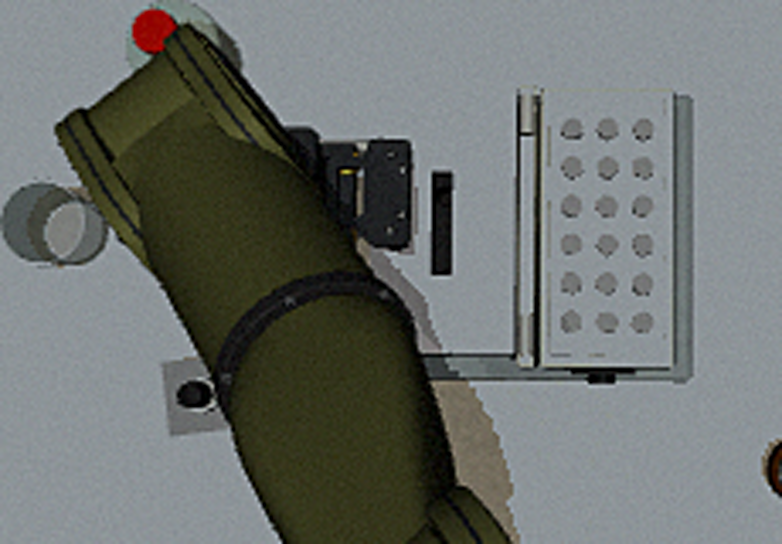

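The leaf lies flat on the rest with its slot at (495,305) in the scene crop, and the gripper is clear. On to the left pin.

```bash
python3 - <<'E'
from h import *
rel([.446,.3015,.18])
E
```

```text
t 12.2 pos [0.5743 0.197  0.2369] F [0.1 0.2 0.2] M [ 0.03  0.02 -0.03] op 49.7
[[0.039, 0.999, -0.001], [0.999, -0.039, -0.0], [-0.0, -0.001, -1.0]] q [-0.22  0.69 -0.32  1.63  0.27  0.87  0.88]
tool-frame mm [  99.4 -132.2   57. ]
```

```bash
python3 -m creep '[{"hand":0.05,"slide":[0.033,-0.044,0],"turn":0},{"hand":0.05,"slide":[0.033,-0.044,0],"turn":0},{"hand":0.05,"slide":[0.033,-0.044,0.03],"turn":0},{"hand":0.05,"slide":[0,0,0.027],"turn":0},{"hand":0.05,"slide":[0,0,0],"turn":0}]'; python3 - <<'E'
from h import *
rel([.446,.3015,.083])
P=snapshot("scene")
cv2.imwrite("pics/c1.png",cv2.resize(P["frame"][80:200,240:400,::-1],None,fx=5,fy=5,interpolation=cv2.INTER_CUBIC))
E
```

```text
clock: 12.82
tool_pos: [0.4454, 0.3006, 0.1792]
eef_rot: [0.72, 0.694, -0.002, -0.0]
contact_force: [0.9, 0.3, 0.8]
opening: 0.566
t 12.825 pos [0.4454 0.3006 0.1792] F [0.9 0.3 0.8] M [-0.02 -0.03  0.03] op 49.9
[[0.038, 0.999, -0.003], [0.999, -0.038, -0.003], [-0.003, -0.003, -1.0]] q [-0.51  0.68 -0.27  1.89  0.3   0.61  0.56]
tool-frame mm [ 1.2  0.9 96.2]
```

View pics/c1.png

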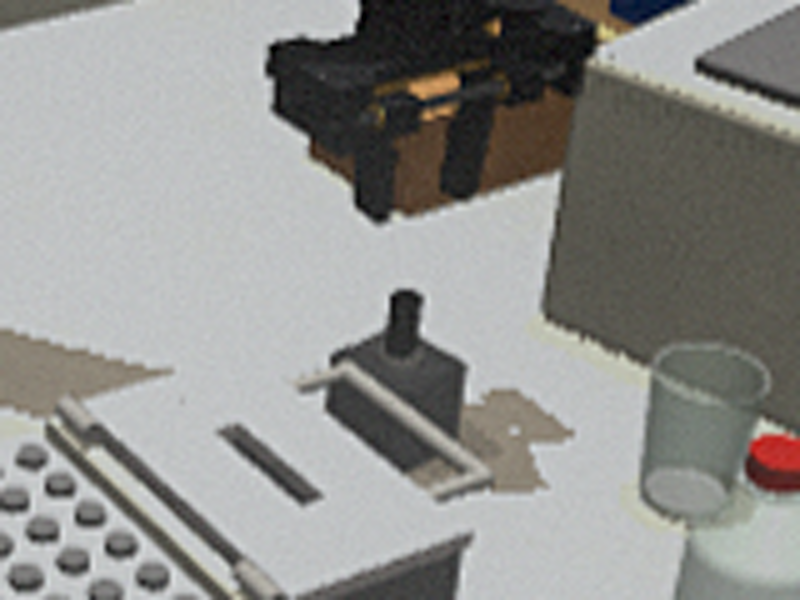

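The fingers are centred above the knob, which is at (405,300). Descending and gripping.

```bash
python3 -m creep '[{"hand":0.05,"slide":[0.001,0.001,0.04],"turn":0},{"hand":0.05,"slide":[0,0,0.035],"turn":0},{"hand":0.05,"slide":[0,0,0.021],"turn":0},{"hand":0.05,"slide":[0,0,0],"turn":0},{"hand":0.03,"slide":[0,0,0],"turn":0}]' 55; python3 -m creep '[{"hand":0.01,"slide":[0,0,0],"turn":0},{"hand":0.01,"slide":[0,0,0],"turn":0},{"hand":0.01,"slide":[0,0,0],"turn":0}]'; python3 - <<'E'
from h import *
st()
E
```

```text
clock: 13.5
tool_pos: [0.449, 0.3023, 0.086]
eef_rot: [0.721, 0.693, 0.001, 0.0]
contact_force: [-0.7, 1.0, 0.5]
opening: 0.477
clock: 13.88
tool_pos: [0.4481, 0.3024, 0.0854]
eef_rot: [0.721, 0.693, 0.001, 0.0]
contact_force: [-0.6, -0.7, 4.7]
opening: 0.213
t 13.875 pos [0.4481 0.3024 0.0854] F [-0.6 -0.7  4.7] M [-0.1   0.04  0.04] op 18.7
[[0.039, 0.999, 0.001], [0.999, -0.039, 0.001], [0.001, 0.001, -1.0]] q [-0.57  0.83 -0.19  1.94  0.37  0.4   0.49]
```

```bash
python3 -m creep '[{"hand":0.01,"slide":[0,0,-0.02],"turn":0},{"hand":0.01,"slide":[0,0,-0.04],"turn":0},{"hand":0.01,"slide":[0,0,-0.045],"turn":0},{"hand":0.01,"slide":[0,0,-0.045],"turn":0},{"hand":0.01,"slide":[0,0,0],"turn":0}]'; python3 - <<'E'
from h import *
rel([.5965,.101,.225])
P=snapshot("scene")
cv2.imwrite("pics/c2.png",cv2.resize(P["frame"][70:190,250:410,::-1],None,fx=5,fy=5,interpolation=cv2.INTER_CUBIC))
E
```

```text
clock: 14.5
tool_pos: [0.4491, 0.3034, 0.2378]
eef_rot: [0.721, 0.693, 0.003, 0.0]
contact_force: [-0.4, -0.1, -1.3]
opening: 0.212
t 14.5 pos [0.4491 0.3034 0.2378] F [-0.4 -0.1 -1.3] M [ 0.03  0.02 -0.01] op 18.7
[[0.039, 0.999, 0.005], [0.999, -0.039, 0.004], [0.005, 0.005, -1.0]] q [-0.48  0.6  -0.32  1.83  0.26  0.75  0.59]
tool-frame mm [-196.5  155.2   12.7]
```

View pics/c2.png

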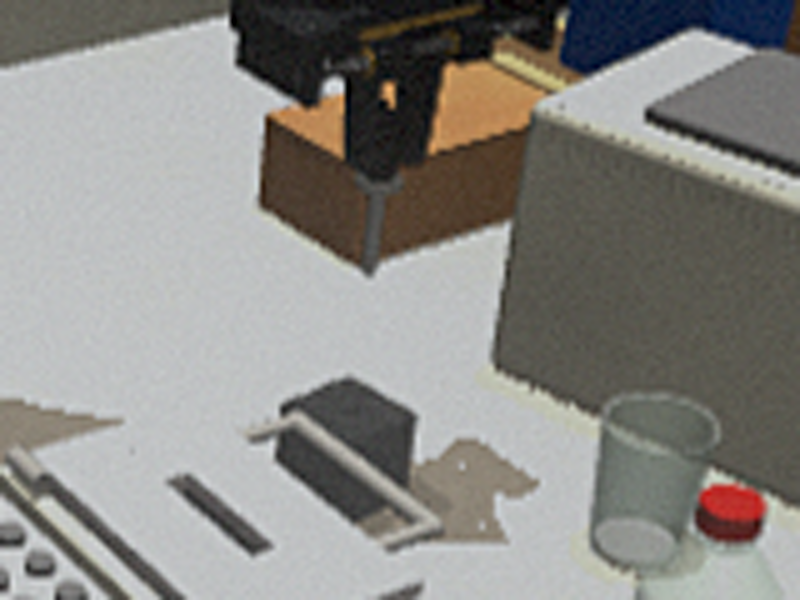

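The held pin's shaft at (372,230) is clearly slim, about 40% of the collar's width. It hangs straight, so this is the right pin. Moving over the slot.

```bash
python3 -m creep '[{"hand":0.01,"slide":[-0.047,0.038,0],"turn":0},{"hand":0.01,"slide":[-0.047,0.038,0],"turn":0},{"hand":0.01,"slide":[-0.047,0.038,0],"turn":0},{"hand":0.01,"slide":[-0.047,0.037,0],"turn":0},{"hand":0.01,"slide":[0,0,0],"turn":0}]'; python3 -m creep '[{"hand":0.01,"slide":[0,0,0],"turn":0},{"hand":0.01,"slide":[0,0,0],"turn":0}]'; python3 - <<'E'
from h import *
import pickle
rel([.5965,.101,.225])
P={n:snapshot(n) for n in("scene","top")}; pickle.dump(P,open("P2.pkl","wb"))
cv2.imwrite("pics/d1.png",cv2.resize(P["scene"]["frame"][100:220,220:380,::-1],None,fx=5,fy=5,interpolation=cv2.INTER_CUBIC))
cv2.imwrite("pics/d2.png",cv2.resize(P["top"]["frame"][110:230,170:330,::-1],None,fx=5,fy=5,interpolation=cv2.INTER_CUBIC))
E
```

```text
clock: 15.18
tool_pos: [0.5929, 0.1007, 0.2321]
eef_rot: [0.724, 0.689, -0.003, 0.001]
contact_force: [0.4, -0.1, -2.0]
opening: 0.211
clock: 15.42
tool_pos: [0.5899, 0.1102, 0.234]
eef_rot: [0.72, 0.694, -0.0, -0.001]
contact_force: [-0.1, -0.1, -1.1]
opening: 0.212
t 15.425 pos [0.5899 0.1102 0.234 ] F [-0.1 -0.1 -1.1] M [0.01 0.01 0.03] op 18.7
[[0.036, 0.999, -0.002], [0.999, -0.036, 0.001], [0.001, -0.002, -1.0]] q [-0.06  0.68 -0.34  1.65  0.28  0.86  1.01]
tool-frame mm [-9.  7.  9.]
```

View pics/d1.png

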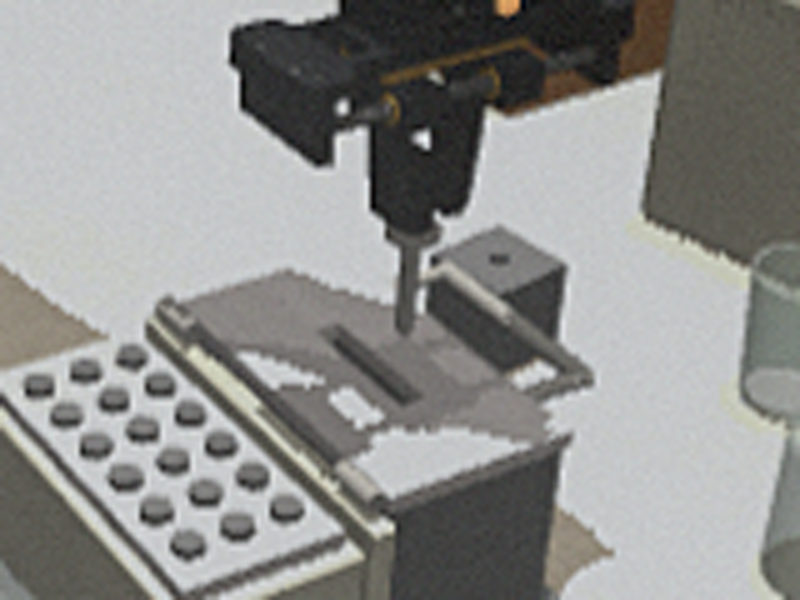

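View pics/d2.png

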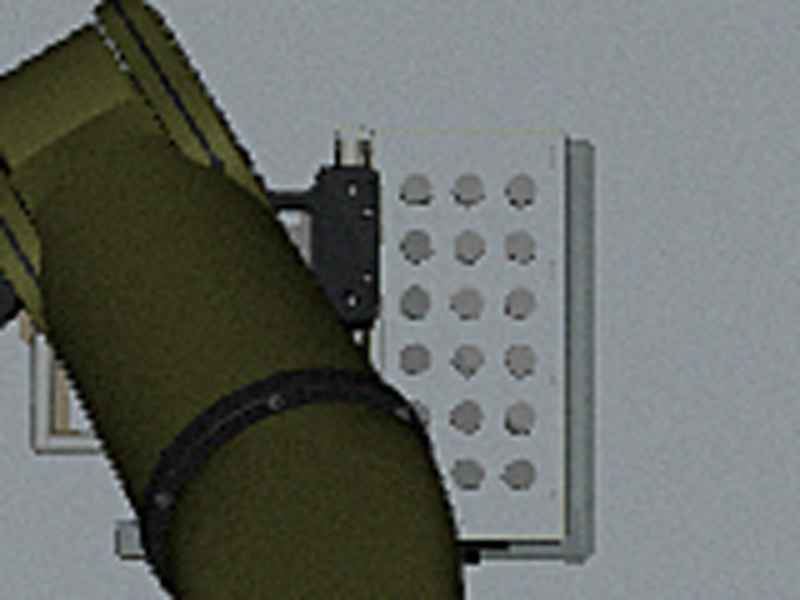

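```bash
python3 - <<'E'
from h import *
import pickle
np.set_printoptions(precision=4,suppress=True)
P=pickle.load(open("P2.pkl","rb"));p=P["scene"]
f=lambda x,y:(220+x/5-.4,100+y/5-.4)
print("tip",world(p,f(405,333),z=.1550)," collar mid(z=.2146)",world(p,f(411,237),z=.2146))
for n,c in(("slot far-left",(322,333)),("far-right",(344,325)),("near-left",(402,403)),("near-right",(424,395))): print(n,world(p,f(*c),z=.13))
T=np.linalg.inv(p["camera_from_world"])
print("TCP model tip px",proj(p,[.5899,.1102,.1546]))
cs=[world(p,f(*c),z=.13) for c in((322,333),(344,325),(402,403),(424,395))]
c=np.mean(cs,0); print("slot centre",c)
E
```

```text
tip [0.5891 0.111  0.155 ]  collar mid(z=.2146) [0.5916 0.107  0.2146]
slot far-left [0.5369 0.098  0.13  ]
far-right [0.5367 0.1127 0.13  ]
near-left [0.6107 0.0949 0.13  ]
near-right [0.6109 0.1089 0.13  ]
TCP model tip px [300.5269 166.564 ]
slot centre [0.5738 0.1036 0.13  ]
```

Vision of the tip agrees with the TCP model to within 1 mm. The slot centre comes out around (0.573,0.1025), so the hole estimate is about (0.598,0.102). Aligning and lowering into the slot.

```bash
python3 -m creep '[{"hand":0.01,"slide":[-0.0087,0.0078,0.005],"turn":0},{"hand":0.01,"slide":[0,0,0],"turn":0},{"hand":0.01,"slide":[0,0,0],"turn":0}]'; python3 - <<'E'
from h import *
rel([.598,.102,.205])
p=snapshot("scene")
cv2.imwrite("pics/d3.png",cv2.resize(p["frame"][130:205,240:340,::-1],None,fx=8,fy=8,interpolation=cv2.INTER_CUBIC))
E
```

```text
clock: 15.9
tool_pos: [0.5986, 0.0992, 0.2296]
eef_rot: [0.721, 0.693, -0.0, -0.0]
contact_force: [-0.5, -0.5, -0.4]
opening: 0.212
t 15.9 pos [0.5986 0.0992 0.2296] F [-0.5 -0.5 -0.4] M [ 0.03 -0.02 -0.01] op 18.6
[[0.04, 0.999, -0.0], [0.999, -0.04, 0.0], [0.0, -0.0, -1.0]] q [-0.05  0.7  -0.34  1.64  0.29  0.86  1.03]
tool-frame mm [ 2.8 -0.8 24.6]
```

View pics/d3.png

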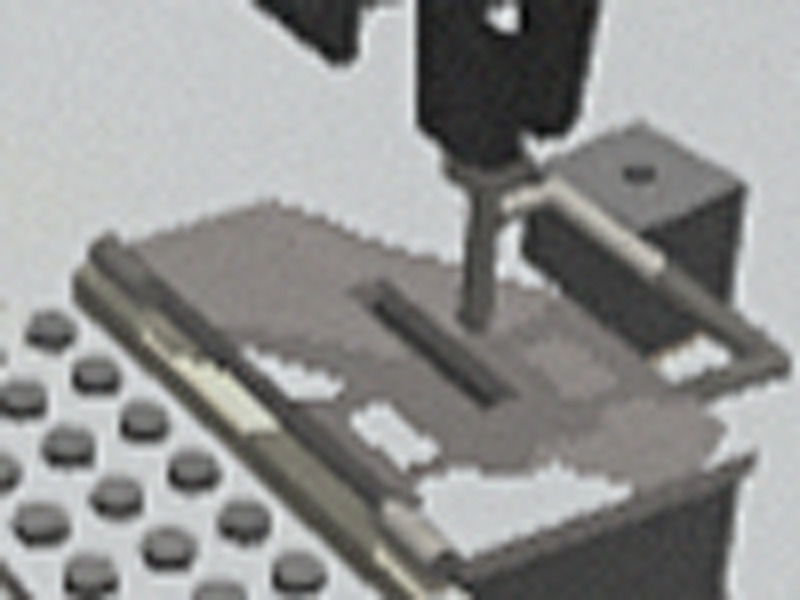

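The tip is at (475,325), about 20 mm above the leaf, and the slot runs (375,290)–(500,395). Lowering with a +2.8 mm correction.

```bash
python3 -m creep '[{"hand":0.01,"slide":[0.0028,-0.0005,0.007],"turn":0},{"hand":0.01,"slide":[0,0,0.005],"turn":0},{"hand":0.01,"slide":[0,0,0],"turn":0}]'; python3 -m creep '[{"hand":0.01,"slide":[0,0,0.005],"turn":0},{"hand":0.01,"slide":[0,0,0.005],"turn":0},{"hand":0.01,"slide":[0,0,0.003],"turn":0},{"hand":0.01,"slide":[0,0,0],"turn":0}]'; python3 - <<'E'
from h import *
rel([.598,.102,.19])
E
```

```text
clock: 16.32
tool_pos: [0.5978, 0.1022, 0.217]
eef_rot: [0.721, 0.693, -0.001, -0.0]
contact_force: [-0.4, 0.0, -1.0]
opening: 0.209
clock: 16.82
tool_pos: [0.5981, 0.102, 0.2044]
eef_rot: [0.721, 0.693, -0.0, -0.0]
contact_force: [-0.6, -0.1, -0.3]
opening: 0.208
t 16.825 pos [0.5981 0.102  0.2044] F [-0.6 -0.1 -0.3] M [-0.    0.    0.02] op 18.4
[[0.039, 0.999, -0.001], [0.999, -0.039, -0.0], [-0.0, -0.001, -1.0]] q [-0.06  0.73 -0.33  1.66  0.3   0.8   1.01]
tool-frame mm [-0.  -0.1 14.4]
```

```bash
python3 -m creep '[{"hand":0.01,"slide":[0,0,0.006],"turn":0},{"hand":0.01,"slide":[0,0,0.006],"turn":0},{"hand":0.01,"slide":[0,0,0.006],"turn":0},{"hand":0.01,"slide":[0,0,0],"turn":0}]'; python3 -m creep '[{"hand":0.01,"slide":[0,0,0.004],"turn":0},{"hand":0.01,"slide":[0,0,0.004],"turn":0},{"hand":0.01,"slide":[0,0,0.003],"turn":0},{"hand":0.01,"slide":[0,0,0],"turn":0}]'; python3 - <<'E'
from h import *
st()
E
```

```text
clock: 17.32
tool_pos: [0.5979, 0.102, 0.186]
eef_rot: [0.721, 0.693, -0.001, -0.0]
contact_force: [-0.2, 0.9, 0.2]
opening: 0.208
clock: 17.82
tool_pos: [0.5981, 0.1021, 0.1754]
eef_rot: [0.721, 0.693, -0.0, -0.0]
contact_force: [-0.4, 0.4, -0.9]
opening: 0.213
t 17.825 pos [0.5981 0.1021 0.1754] F [-0.4  0.4 -0.9] M [ 0.02 -0.01  0.  ] op 18.8
[[0.039, 0.999, -0.0], [0.999, -0.039, -0.0], [-0.0, -0.0, -1.0]] q [-0.07  0.76 -0.31  1.69  0.32  0.74  0.99]
```

```bash
python3 -m creep '[{"hand":0.01,"slide":[0,0,0.003],"turn":0},{"hand":0.01,"slide":[0,0,0.003],"turn":0},{"hand":0.01,"slide":[0,0,0],"turn":0}]';  python3 -m creep '[{"hand":0.01,"slide":[0,0,0.003],"turn":0},{"hand":0.01,"slide":[0,0,0.003],"turn":0},{"hand":0.01,"slide":[0,0,0],"turn":0}]'
```

```text
clock: 18.2
tool_pos: [0.5982, 0.1019, 0.1694]
eef_rot: [0.721, 0.693, -0.0, -0.0]
contact_force: [0.5, 0.0, -0.8]
opening: 0.209
clock: 18.58
tool_pos: [0.5981, 0.102, 0.1633]
eef_rot: [0.721, 0.693, -0.0, -0.0]
contact_force: [0.6, -0.4, -1.2]
opening: 0.214
```

The pin is 14 mm into the hole with no side load. Pushing on until the collar seats.

```bash
python3 -m creep '[{"hand":0.01,"slide":[0,0,0.004],"turn":0},{"hand":0.01,"slide":[0,0,0.004],"turn":0},{"hand":0.01,"slide":[0,0,0.002],"turn":0},{"hand":0.01,"slide":[0,0,0],"turn":0}]';  python3 -m creep '[{"hand":0.01,"slide":[0,0,0.002],"turn":0},{"hand":0.01,"slide":[0,0,0.001],"turn":0},{"hand":0.01,"slide":[0,0,0],"turn":0}]'
```

```text
clock: 19.08
tool_pos: [0.5981, 0.102, 0.1534]
eef_rot: [0.721, 0.693, -0.0, -0.0]
contact_force: [0.1, -0.4, -1.8]
opening: 0.21
clock: 19.45
tool_pos: [0.5984, 0.1022, 0.1514]
eef_rot: [0.721, 0.693, 0.0, 0.0]
contact_force: [-1.3, -1.3, 4.9]
opening: 0.214
```

```bash
python3 -m creep '[{"hand":0.01,"slide":[0,0,0.0015],"turn":0},{"hand":0.01,"slide":[0,0,0],"turn":0}]'; python3 -m creep '[{"hand":0.01,"slide":[0,0,0.001],"turn":0},{"hand":0.01,"slide":[0,0,0],"turn":0}]'
```

```text
clock: 19.7
tool_pos: [0.5985, 0.1021, 0.1513]
eef_rot: [0.721, 0.693, 0.0, 0.001]
contact_force: [-2.8, -1.2, 14.9]
opening: 0.204
clock: 19.95
tool_pos: [0.5986, 0.1022, 0.1512]
eef_rot: [0.721, 0.693, 0.001, 0.001]
contact_force: [-6.5, -1.9, 20.1]
opening: 0.211
```

The pin is seated hard at TCP 0.151, as predicted for fully home. Releasing and lifting clear.

```bash
python3 -m creep '[{"hand":0.045,"slide":[0,0,-0.001],"turn":0},{"hand":0.045,"slide":[0,0,0],"turn":0},{"hand":0.045,"slide":[0,0,0],"turn":0}]'; python3 -m creep '[{"hand":0.045,"slide":[0,0,-0.02],"turn":0},{"hand":0.045,"slide":[0,0,-0.04],"turn":0},{"hand":0.045,"slide":[0,0,-0.05],"turn":0},{"hand":0.045,"slide":[0.04,-0.04,0],"turn":0},{"hand":0.045,"slide":[0.04,-0.04,0],"turn":0}]'; python3 -m creep '[{"hand":0.045,"slide":[0.04,-0.045,0],"turn":0},{"hand":0.045,"slide":[0.04,-0.045,0],"turn":0},{"hand":0.045,"slide":[0.04,-0.04,0],"turn":0},{"hand":0.045,"slide":[0,0,0],"turn":0},{"hand":0.045,"slide":[0,0,0],"turn":0}]'; python3 - <<'E'
from h import *
import pickle
st()
P={n:snapshot(n) for n in("scene","top")}; pickle.dump(P,open("P3.pkl","wb"))
save(P["scene"],"e0.png"); save(P["top"],"e1.png")
cv2.imwrite("pics/e2.png",cv2.resize(P["scene"]["frame"][130:250,200:360,::-1],None,fx=5,fy=5,interpolation=cv2.INTER_CUBIC))
for n in P:
  for b in pinpoint("pin",P[n])[:2]: print(n,np.round(b["uv"],1),round(b["conf"],2))
p=P["scene"]; print("expected knob top/collar px",proj(p,[.598,.102,.175]),proj(p,[.598,.102,.13]))
E
```

```text
clock: 20.32
tool_pos: [0.598, 0.1023, 0.1488]
eef_rot: [0.721, 0.693, -0.0, -0.0]
contact_force: [0.0, -0.6, -0.7]
opening: 0.505
clock: 20.95
tool_pos: [0.521, 0.1861, 0.2595]
eef_rot: [0.721, 0.692, 0.001, -0.0]
contact_force: [-0.6, 0.2, 0.0]
opening: 0.514
clock: 21.58
tool_pos: [0.3966, 0.3096, 0.2589]
eef_rot: [0.721, 0.693, -0.0, 0.0]
contact_force: [0.8, 0.1, 0.5]
opening: 0.508
t 21.575 pos [0.3966 0.3096 0.2589] F [0.8 0.1 0.5] M [ 0.01 -0.01  0.  ] op 44.8
[[0.039, 0.999, 0.0], [0.999, -0.039, -0.001], [-0.001, 0.0, -1.0]] q [-0.53  0.53 -0.34  1.91  0.25  0.75  0.51]
scene [322.4 163.1] 0.6
top [217.6 169.2] 0.58
expected knob top/collar px [300.5385221 162.2387286] [299.17566103 176.94965455]
```

View pics/e2.png

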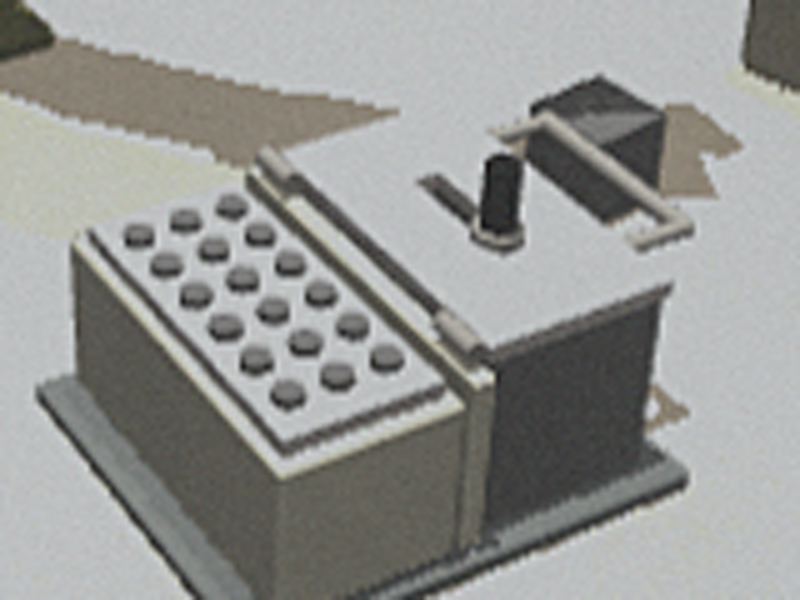

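View pics/e1.png

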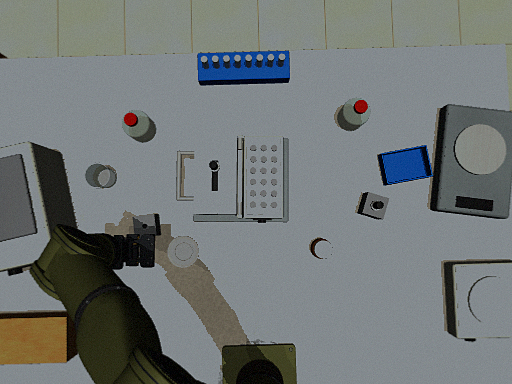

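View pics/e0.png

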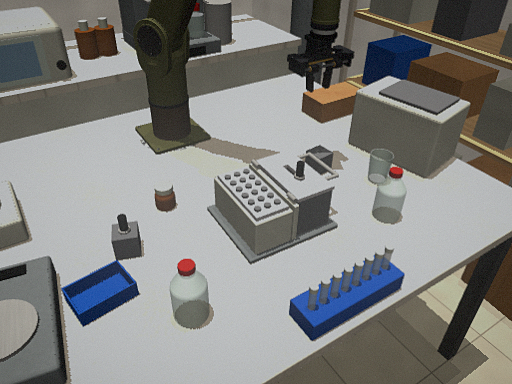

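The pin stands upright in the slot with its collar on the leaf; in the crop the collar is at (498,240) and the knob top at (502,160), matching the prediction. The leaf is flat, the thick pin is in its stand at (125,238), and all the bystanders are where they were. The robot is clear.

```bash
python3 -c "
from h import *
print(finish_job()); st()"
```

```text
the job is handed in; nothing more can be done
None
the job is handed in; nothing more can be done
```

The leaf is open and flat on the rest, and the slim pin locks it, pushed fully home. I handed the job in at about 21.7 s, with the arm clear of everything.

- **Leaf:** I swung it over by the grip bar, held in the gripper all the way, and lowered the last stretch in steps of about 12 mm and then 7 mm or less. It reached its stop with about 21 N before I let go.
- **Pin:** It came from the left stand, and its slim shaft showed once it was lifted.
- **Finding the hole:** The depth picture had already shown the hole, about 25 mm along the channel. So I lowered the pin through the slot straight into it and did not need to feel along the floor.
- **Seating:** The pin went down without side load and stopped hard at a tip height of about 72 mm. I pushed to 20 N to confirm it was seated.

**Last checks:** The final pictures show the leaf flat, the collar on the leaf, and the thick pin, glassware and tray where they were.

**What disagreed:**
- The camera positions were about 3–4 mm off the robot's in y. I went by contact with the bar and knob instead.
- In the last scene picture the pin network put the pin at (322,163), near the empty stand. The top view and the picture itself show it in the slot.

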